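Fill the table caddy and the tea caddy

TASK

Make up the two caddies from the stock standing between them: the pepper mill, the salt shaker and one spice jar belong in the three-well caddy, the tea tin and the other spice jar in the two-well caddy. The pepper mill and the tea tin each take the largest well of their caddy and the slimmer things get one small well each (any free one), all standing upright on the well floors. Set them down gently without dropping or toppling anything, leave the caddies about where they stand, and do not disturb the kitchen timer, the pumpkin and the candle.

Things in the scene. Friction and masses are not known exactly. Their poses are not given: they have to be found in the camera images.
- table_caddy: three-well caddy, 86 x 220 mm: loose low wooden tray, its long side along its y, 0.8 kg, a 15 mm brass pull at each end, on the left or right half. Walls 5 mm thick, rim 24 mm and well floors 6 mm above the worktop. Wells in a row, 76 mm wide in x: the largest 76 mm long, at y = 0; two small ones 62 mm long, at y = +74 and -74 mm. Origin: centre of underside, z up
- tea_caddy: two-well caddy, 86 x 153 mm: loose low wooden tray, its long side along its y, 0.8 kg, a 15 mm brass pull at each end, on the left or right half. Walls 5 mm thick, rim 24 mm and well floors 6 mm above the worktop. Wells in a row, 76 mm wide in x: the large one 76 mm long, at y = -33.5 mm; the small one 62 mm long, at y = +40.5 mm. Origin: centre of underside, z up
- salt_shaker: glass salt shaker with a grey metal top, round, body 44 mm across at the foot, top 34 mm across above 66 mm, 90 mm tall, 0.1 kg; stands upright in the middle of the worktop. Origin: centre of its underside, z up
- pepper_mill: turned dark wooden pepper mill with a small metal knob, round, 150 mm tall, body up to 58 mm across, head about 50 mm across between 109 and 139 mm up, knob 12 mm across on top; the head does not turn; 0.18 kg. Stands upright in the middle of the worktop. Origin: centre of its underside, z up
- tea_tin: round metal tin with a green wrapper, 57 mm across, 72 mm tall, straight sides, 0.18 kg; stands upright in the middle of the worktop. Origin: centre of its underside, z up
- spice_jar_1: clear glass spice jar with a black screw cap, 41 mm across, 105 mm tall with straight sides, 0.11 kg; one of two identical jars, either of which may go into either caddy; stands upright in the middle of the worktop. Origin: centre of its underside, z up
- spice_jar_2: clear glass spice jar with a black screw cap, 41 mm across, 105 mm tall with straight sides, 0.11 kg; one of two identical jars, either of which may go into either caddy; stands upright in the middle of the worktop. Origin: centre of its underside, z up
- timer: bystander: red and cream wind-up kitchen timer, 63 mm across, 54 mm tall, loose. Origin: centre of its underside. (Not listed, fixed: a 0.33 m tall coffee machine behind the right half of the worktop, its nearest corner at about x = 0.58, y = -0.34 m; swing sideways well in front of it)
- pumpkin: bystander: small pale orange ceramic pumpkin, 62 mm across, 59 mm tall, loose. Origin: centre of its underside
- candle: bystander: candle in a peach-coloured jar, 68 mm across, 75 mm tall with its wick, loose. Origin: centre of its underside
Not all that is in view belongs to the job. What is shaped like the spice_jar_2 but pink is not meant.

How it is judged:
By the outcome, as a careful person would: the job done as asked, in the order asked, and still so for the second after the job is handed in, with the robot touching nothing.
It also fails if it takes over 115 s, if anything falls off the work surface, if the arm or the gripper's body presses on something with over 40 N, if the wrist force passes 120 N, or if a joint passes its speed limit or range.

ROBOT

A 6-joint arm with a two-finger parallel gripper is mounted at the origin on a cart in front of the work surface, level with it; the furniture and walls round the work are solid. World frame = base frame: x ahead of the robot, y to its left, z up, the work surface at z = 0. Lengths are in m, angles in degrees, forces in N, time in s.
With the tool pointing down it reaches from about 0.375 to 0.9 m from the base axis. Payload 3.1 kg.
Tool frame: the origin (TCP) lies on the centre line of the jaws, within the pads' length; the fingertips stand 25 mm ahead of it and the grasp point (between the pads) lies 6 mm ahead of it; z points along the fingers, y is the line along which they close (so a half turn about z gives the same grasp; the last joint's range is limited). The gripper opens to 87 mm and grips with 3 to 60 N. Pads are 19 mm wide; open, the fingers measure 117 mm over their backs; the gripper's body (75 mm by 190 mm) begins 51 mm behind the grasp point.
Start: joints at [59.502, 30.224, 82.088, -0, 67.689, -10.227], TCP at [0.216, 0.586, 0.248] pointing down, gripper open.
Joint ranges: [-176.69, 176.69], [-43.24, 126.21], [12.49, 139.97], [-82, 262], [0, 151.66], [-163.58, 163.58]. Speed limits (degrees/s): [159.86, 159.86, 180, 180, 180, 180].

INTERFACE

Orientations are given as a 3x3 rotation matrix whose columns are the frame's x, y, z axes.
In Python, from rig import * gives the robot as it stands.
- The arm moves only by the tool step_arm, never from a script. Its argument "steps" is a list of rows, each a list of 7 numbers: the shift along the tool's x, y, z normalised to -1 to 1, where 1 is 0.3 m, then the turn, a rotation vector about the tool's x, y, z normalised to -1 to 1, where 1 is 45 degrees, then the gripper's target within -1 to 1 (shut at 1, half-way at 0, fully open at -1). A call has 1 to 8 rows; each row is the pose to reach, as a shift and turn from the pose commanded when the call began, along the tool's axes at that moment; what a row does not reach only later rows make up. A row lasts 1/12 s, in which the tool goes at most 41.7 mm and 7.16 degrees, less where a joint would pass 70% of its speed; a pose out of reach is approached as far as the arm can. A call with a number of a shift or a turn outside -1 to 1 is refused whole. A call with a gripper value outside its range is refused whole. The fingers move at their own pace and stop on an object; the grip force is fixed at half the most. Time passes only in rows, so rows that repeat a pose let the fingers close. It gives the time, the measured TCP pose, the force, the opening and the grip force at its end, in the units of the state.
- read_state(): the state, without advancing time (a new reading comes with each control period).
- capture(name): name is "scene" or "top"; returns a dict with "image" (420x560x3 uint8, red, green, blue), "vertical_fov" (degrees; the focal length in pixels is half the picture's height over the tangent of half this angle, whatever the lens; pixels are square), "cx", "cy" (the principal point, pixels), "world_from_camera" (4x4, takes a point from camera to world coordinates). Camera axes: x right, y down, z forward; pixel columns grow to the right and rows downward; lengths in m; the calibration is good to about 2 mm. A picture is of the moment at which its call begins. There is no depth.
- hand_in(): hands the job in; it is judged then, once.
The state is a dict: "time_s": time; "joint_positions": joint angles; "qvel": joint speeds; "tau": joint torques, N m; "position": TCP position; "tcp_rot": TCP orientation; "force": force on the tool from outside, world axes, zero at the start; "moment": the same for the moment, N m; "opening": opening from 0.0 (shut) to 1.0 (fully open); "grasp_force": force on a finger pad.
Only numpy, scipy, OpenCV 4.12 (cv2) and the standard library are available. Lean on these libraries where they do the work, as an engineer would, in place of code of your own. Each camera call takes 0.05 s, during which the arm holds its last target. There are 200 camera calls.

## Working session

There is one attempt and no reset: what is moved stays moved. The work goes in short steps, Python scripts to look and compute and a tool call to move; the robot and the scene stay as the last step left them, time stands still between calls to the robot, and variables do not carry over. Pictures are saved under pics/ and viewed, at most 14 in all, crops included, and the job is handed in when it is done.

Besides the shell and the picture viewer there is one more tool, called after ">>>" as name([rows], argument=value, ...), one row to a line, values as JSON. step_arm: Moves the arm, as the interface text tells. Scaled input: -1 to 1 covers 0.3 m each way for a shift and 45 degrees each way for a turn. Its arguments: {"type":"object","properties":{"steps":{"type":"array"}},"required":["steps"]}

```bash
mkdir -p pics; ls; python3 - <<'E'
from rig import *
import cv2,numpy as np,pickle
for n in("scene","top"):
    c=capture(n); pickle.dump(c,open(n+'.pkl','wb'))
    im=c["image"][:,:,::-1]
    cv2.imwrite(f'pics/{n}0.png',cv2.resize(im,(784,588),interpolation=cv2.INTER_CUBIC))
    print(n,c["vertical_fov"],c["cx"],c["cy"],np.round(c["world_from_camera"],3).tolist())
s=read_state();print(s["position"],np.round(s["tcp_rot"],3).tolist(),s["time_s"],s["opening"])
E
```

```text
pics
scene 46.320968119160945 279.79364334703433 203.81523343558962 [[-0.808, -0.242, 0.538, -0.36], [-0.59, 0.316, -0.743, 1.153], [0.01, -0.917, -0.398, 0.706], [0.0, 0.0, 0.0, 1.0]]
top 55.80893478891803 280.1643683075312 205.90541466285995 [[-0.027, -0.994, 0.107, 0.383], [-1.0, 0.026, -0.017, -0.078], [0.015, -0.108, -0.994, 1.134], [0.0, 0.0, 0.0, 1.0]]
[0.21620357 0.58576986 0.2466672 ] [[-0.938, 0.346, -0.001], [0.346, 0.938, -0.002], [0.0, -0.002, -1.0]] 0.1 0.9981188064280836
```

View pics/scene0.png

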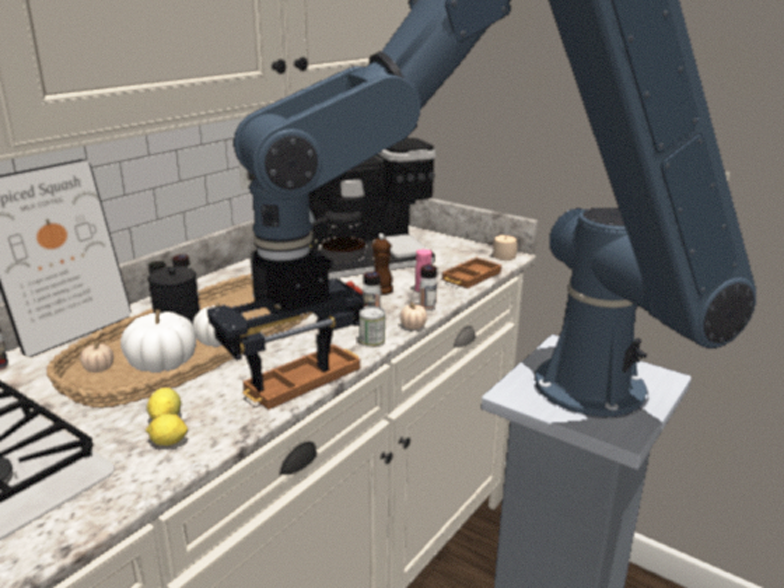

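View pics/top0.png

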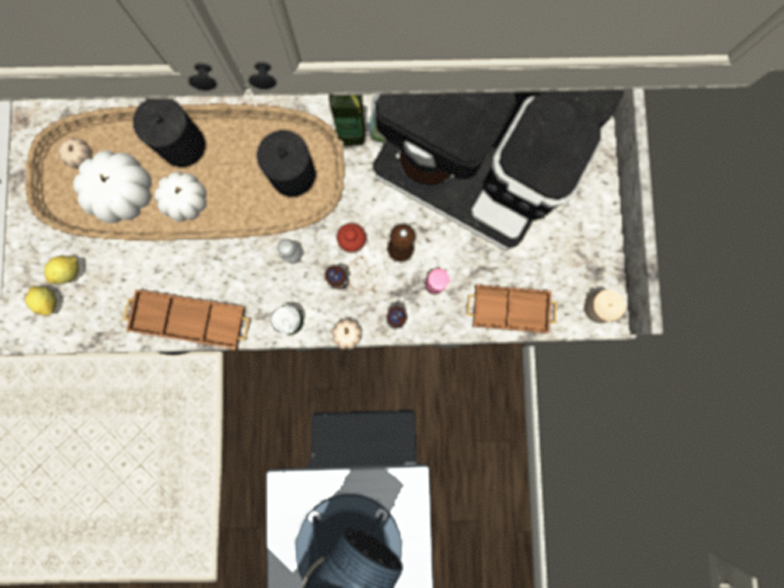

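Top view (784x588 picture): salt shaker (288,250), timer (350,236), mill (402,240), jars (336,276) and (397,316), pink decoy (437,280), tea tin (286,318), pumpkin (347,333), three-well caddy (187,318), two-well caddy (512,308), candle (607,305). I'll enlarge that area to confirm.

```bash
cat > h.py <<'E'
import numpy as np,cv2,pickle
def ray(c,u,v,z):
    f=210/np.tan(np.radians(c["vertical_fov"]/2)); T=np.array(c["world_from_camera"])
    d=T[:3,:3]@[(u-c["cx"])/f,(v-c["cy"])/f,1]; o=T[:3,3]
    return o+d*(z-o[2])/d[2]
def pix(c,p):
    f=210/np.tan(np.radians(c["vertical_fov"]/2)); T=np.linalg.inv(np.array(c["world_from_camera"]))
    q=T[:3,:3]@p+T[:3,3]; return c["cx"]+f*q[0]/q[2],c["cy"]+f*q[1]/q[2]
E
python3 - <<'E'
from h import *
c=pickle.load(open('top.pkl','rb'));im=c["image"][:,:,::-1]
cv2.imwrite('pics/c1.png',cv2.resize(im[150:260,180:340],None,fx=5,fy=5,interpolation=cv2.INTER_CUBIC))
a=cv2.resize(im[195:260,80:190],None,fx=5,fy=5,interpolation=cv2.INTER_CUBIC)
b=cv2.resize(im[190:255,325:435],None,fx=5,fy=5,interpolation=cv2.INTER_CUBIC)
cv2.imwrite('pics/c2.png',np.vstack([a[:295],b[:295]]))
E
```

```text
(no output)
```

View pics/c1.png

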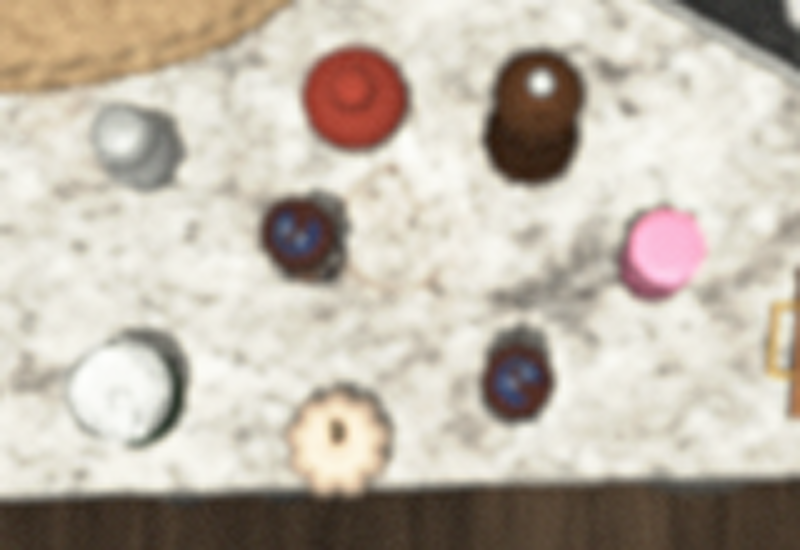

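View pics/c2.png

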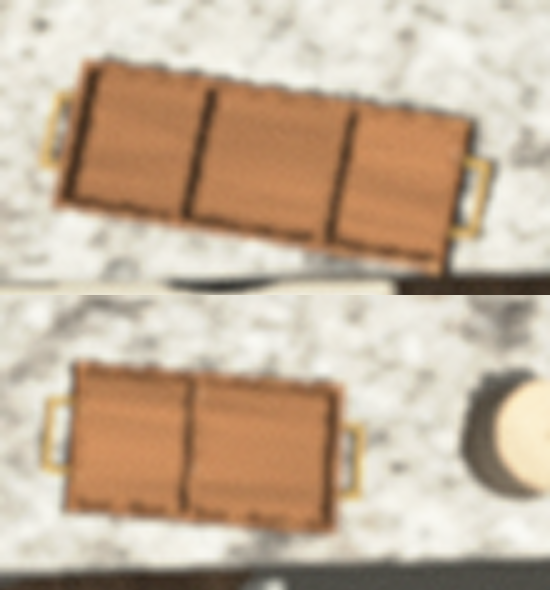

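Crop 1 (5x, offset 180,150) shows the two black-capped clear jars at (298,235) and (517,380), which fit the description. The pink one at (668,248) is the decoy. The mill knob is at (541,82), the salt top at (121,132) and the tin lid at (122,388). Crop 2 shows the two-well caddy's small well on the left (+y) and its large well on the right.

```bash
python3 - <<'E'
from h import *
c=pickle.load(open('top.pkl','rb'));im=c["image"][:,:,::-1].copy()
for n,u,v,z in[("salt",121,132,.09),("mill",541,82,.15),("jarA",298,235,.105),("jarB",517,380,.105),("tin",122,388,.072),("pumpkin",340,438,.03),("timer",354,97,.045),("pink",668,248,.105)]:
    print(n,np.round(ray(c,180+u/5-.4,150+v/5-.4,z),3))
hsv=cv2.cvtColor(im,cv2.COLOR_BGR2HSV)
def brown(x0,x1,y0,y1):
    m=np.zeros(im.shape[:2],np.uint8)
    m[y0:y1,x0:x1]=((hsv[...,0]<16)&(hsv[...,1]>110)&(hsv[...,2]>40))[y0:y1,x0:x1]
    m=cv2.morphologyEx(m,cv2.MORPH_OPEN,np.ones((5,5)))
    return m
for n,b in[("table",(80,190,200,252)),("tea",(325,410,195,242))]:
    m=brown(*b); k=max(cv2.findContours(m,0,2)[0],key=cv2.contourArea)
    W=np.array([ray(c,*p[0],.024)[:2] for p in k],np.float32)
    r=cv2.minAreaRect(W*1000); print(n,r, cv2.boundingRect(k))
E
```

```text
salt [0.581 0.104 0.09 ]
mill [ 0.59  -0.118  0.15 ]
jarA [0.522 0.01  0.105]
jarB [ 0.443 -0.102  0.105]
tin [0.446 0.108 0.072]
pumpkin [ 0.418 -0.005  0.03 ]
timer [ 0.606 -0.017  0.045]
pink [ 0.51  -0.183  0.105]
table ((453.7265625, 316.0501708984375), (221.9152374267578, 82.65485382080078), 79.23273468017578) (92, 208, 82, 40)
tea ((456.33935546875, -336.5403137207031), (148.7639923095703, 82.1097183227539), 83.50645446777344) (339, 205, 54, 32)
```

>>> step_arm([
  [-0.85,-0.54,0,0,0,0.78,-1],
  [-0.85,-0.54,0,0,0,0.78,-1],
  [-0.85,-0.54,0,0,0,0.78,-1],
  [-0.85,-0.54,0,0,0,0.78,-1],
  [-0.85,-0.54,0,0,0,0.78,-1],
  [-0.85,-0.54,0,0,0,0.78,-1],
  [-0.85,-0.54,0,0,0,0.78,-1],
  [-0.85,-0.54,0,0,0,0.78,-1],
])

```text
time_s: 0.77
position: [0.4028, 0.3418, 0.2473]
tcp_rot: [[-0.565, 0.825, 0.001], [0.825, 0.565, -0.002], [-0.002, -0.0, -1.0]]
force: [1.0, 0.1, 0.3]
opening: 0.996
grasp_force: 0.0
```

>>> step_arm([
  [-0.99,0.04,0,0,0,0.765,-1],
  [-0.99,0.04,0,0,0,0.765,-1],
  [-0.99,0.04,0,0,0,0.765,-1],
  [-0.99,0.04,0,0,0,0.765,-1],
  [-0.99,0.04,0,0,0,0.765,-1],
  [-0.99,0.04,0,0,0,0.765,-1],
  [-0.99,0.04,0,0,0,0.765,-1],
  [-0.99,0.04,0,0,0,0.765,-1],
])

```text
time_s: 1.43
position: [0.583, 0.103, 0.2474]
tcp_rot: [[0.002, 1.0, 0.005], [1.0, -0.002, -0.003], [-0.003, 0.005, -1.0]]
force: [0.2, 1.0, 0.1]
opening: 1.0
grasp_force: 0.0
```

>>> step_arm([
  [0.003,-0.007,0.12,0,0,0,-1],
  [0.003,-0.007,0.24,0,0,0,-1],
  [0.003,-0.007,0.36,0,0,0,-1],
  [0.003,-0.007,0.45,0,0,0,-1],
  [0.003,-0.007,0.5,0,0,0,-1],
  [0.003,-0.007,0.525,0,0,0,-1],
  [0.003,-0.007,0.525,0,0,0,-1],
  [0.003,-0.007,0.525,0,0,0,-1],
])

```text
time_s: 2.1
position: [0.5763, 0.1097, 0.0903]
tcp_rot: [[-0.004, 1.0, 0.0], [1.0, 0.004, 0.0], [0.0, 0.0, -1.0]]
force: [0.2, -0.3, 0.5]
opening: 1.002
grasp_force: 0.0
```

```bash
cat >> h.py <<'E'
def shot(name,out,box=None,s=1.4):
    from rig import capture
    c=capture(name); pickle.dump(c,open(name+'.pkl','wb')); im=c["image"][:,:,::-1]
    if box: im=im[box[1]:box[3],box[0]:box[2]]
    cv2.imwrite('pics/'+out,cv2.resize(im,None,fx=s,fy=s,interpolation=cv2.INTER_CUBIC))
E
python3 -c "
from h import *
shot('scene','s1.png',(150,120,410,310),3)"
```

```text
(no output)
```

View pics/s1.png

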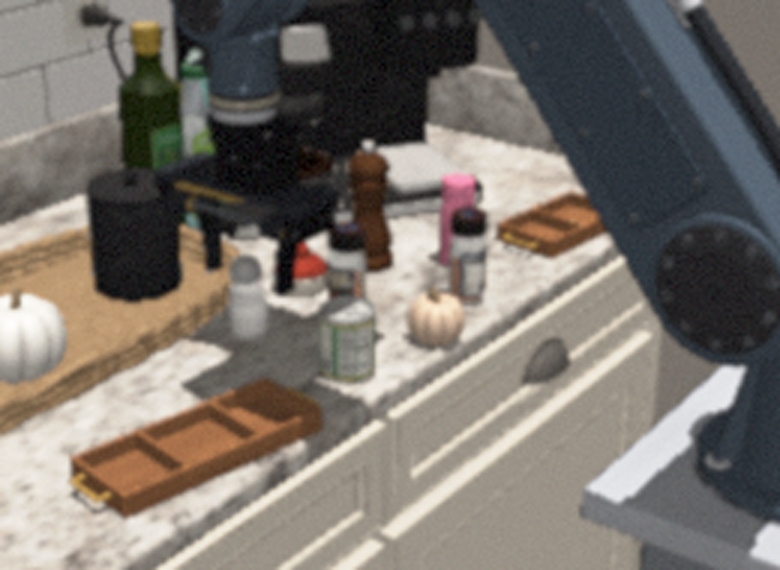

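The crop shows the salt shaker at (247,300) seemingly a bit nearer the camera than the jaws (tips at 212,260 and 287,280). I'll check by triangulation.

```bash
python3 - <<'E'
from h import *
s=pickle.load(open('scene.pkl','rb'));t=pickle.load(open('top.pkl','rb'))
S=lambda u,v,z:np.round(ray(s,150+u/3-.33,120+v/3-.33,z),3)
print("salt top",S(245,258,.09),"foot centre",S(249,330,0))
print("jarA top",S(347,230,.105),"mill",S(368,147,.15),"jarB",S(469,215,.105),"tin",S(348,308,.072))
P=lambda p:(np.array(pix(s,np.array(p)))-[150,120])*3
for p in [(.576,.110,.065),(.576+.0435,.11,.065),(.576-.0435,.11,.065),(.581,.104,.09),(.581,.104,0)]:print(p,P(p).round(0))
print("table corners")
for u,v in[(72,462),(122,510),(320,400),(263,380)]:print(S(u,v,.024))
E
```

```text
salt top [0.584 0.106 0.09 ] foot centre [0.591 0.095 0.   ]
jarA top [0.524 0.01  0.105] mill [ 0.589 -0.113  0.15 ] jarB [ 0.445 -0.104  0.105] tin [0.449 0.107 0.072]
(0.576, 0.11, 0.065) [248. 282.]
(0.6194999999999999, 0.11, 0.065) [217. 272.]
(0.5325, 0.11, 0.065) [280. 293.]
(0.581, 0.104, 0.09) [248. 257.]
(0.581, 0.104, 0) [250. 335.]
table corners
[0.512 0.42  0.024]
[0.423 0.446 0.024]
[0.408 0.203 0.024]
[0.477 0.205 0.024]
```

>>> step_arm([
  [-0.015,0.02,0,0,0,0,-1],
  [-0.015,0.02,0,0,0,0,0.0],
  [-0.015,0.02,0,0,0,0,1],
  [-0.015,0.02,0,0,0,0,1],
  [-0.015,0.02,0,0,0,0,1],
  [-0.015,0.02,0,0,0,0,1],
  [-0.015,0.02,0,0,0,0,1],
  [-0.015,0.02,0,0,0,0,1],
])

```text
time_s: 2.82
position: [0.582, 0.1049, 0.09]
tcp_rot: [[-0.004, 1.0, -0.0], [1.0, 0.004, 0.0], [0.0, -0.0, -1.0]]
force: [-0.0, -0.6, -0.2]
opening: 0.55
grasp_force: 0.0
```

>>> step_arm([
  [0,0,0,0,0,0,1],
  [0,0,0,0,0,0,1],
  [0,0,0,0,0,0,1],
  [0,0,0,0,0,0,1],
  [0,0,0,0,0,0,1],
  [0,0,0,0,0,0,1],
])

```text
time_s: 3.32
position: [0.5823, 0.1048, 0.0901]
tcp_rot: [[-0.004, 1.0, 0.0], [1.0, 0.004, 0.0], [0.0, 0.0, -1.0]]
force: [0.6, -0.2, -0.1]
opening: 0.372
grasp_force: 30.0
```

>>> step_arm([
  [0,0,-0.04,0,0,0,1],
  [0,0,-0.15,0,0,0,1],
  [0,0,-0.28,0,0,0,1],
  [0.08,-0.03,-0.4,0,0,0,1],
  [0.2,-0.08,-0.4,0,0,0,1],
  [0.33,-0.13,-0.4,0,0,0,1],
  [0.45,-0.18,-0.4,0,0,0,1],
  [0.5,-0.2,-0.4,0,0,0,1],
])

```text
time_s: 3.98
position: [0.5186, 0.2583, 0.2112]
tcp_rot: [[-0.006, 1.0, -0.001], [1.0, 0.006, 0.002], [0.002, -0.001, -1.0]]
force: [-0.8, 0.3, -0.6]
opening: 0.371
grasp_force: 30.0
```

>>> step_arm([
  [0.1,-0.04,0,0,0,0,1],
  [0.2,-0.08,0,0,0,0,1],
  [0.32,-0.12,0,0,0,0,1],
  [0.42,-0.16,0,0,0,0,1],
  [0.46,-0.18,0,0,0,0,1],
  [0.46,-0.18,0,0,0,0,1],
  [0.46,-0.18,0.08,0,0,0,1],
  [0.46,-0.18,0.15,0,0,0,1],
])

```text
time_s: 4.65
position: [0.4681, 0.3921, 0.1661]
tcp_rot: [[-0.004, 1.0, 0.003], [1.0, 0.004, 0.001], [0.001, 0.003, -1.0]]
force: [0.2, -0.3, -1.3]
opening: 0.374
grasp_force: 30.0
```

>>> step_arm([
  [0,0,0.06,0,0,0,1],
  [0,0,0.12,0,0,0,1],
  [0,0,0.17,0,0,0,1],
  [0,0,0.2,0,0,0,1],
  [0,0,0.215,0,0,0,1],
  [0,0,0.222,0,0,0,1],
  [0,0,0.226,0,0,0,1],
  [0,0,0.226,0,0,0,1],
])

```text
time_s: 5.32
position: [0.4677, 0.3924, 0.0979]
tcp_rot: [[-0.003, 1.0, 0.001], [1.0, 0.003, 0.0], [0.0, 0.001, -1.0]]
force: [-0.6, -0.3, 0.1]
opening: 0.371
grasp_force: 30.0
```

```bash
python3 -c "
from h import *
shot('scene','s2.png',(150,200,300,310),5)
from rig import *; s=read_state();print(s['position'],s['force'])"
```

```text
[0.46767032 0.39255746 0.09809571] [-1.10219569 -0.26391501 -0.62684031]
```

View pics/s2.png

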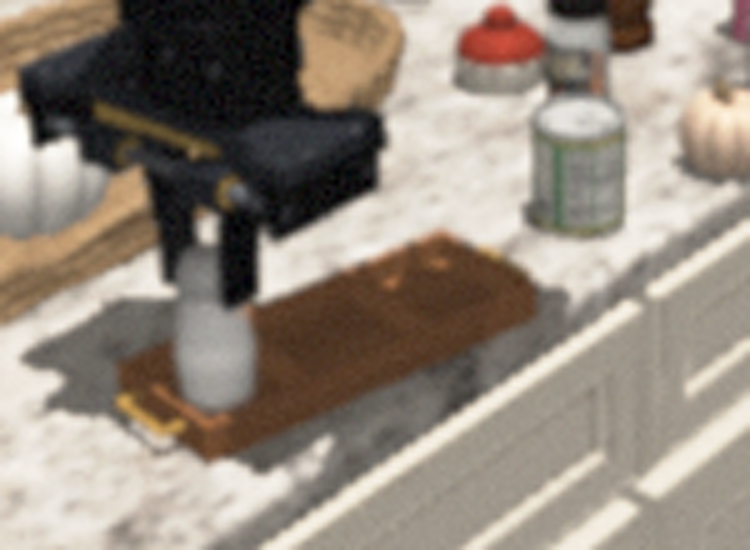

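```bash
python3 - <<'E'
from h import *
s=pickle.load(open('scene.pkl','rb'))
P=lambda p:((np.array(pix(s,np.array(p)))-[150,200]+.4)*5).round(0)
a=np.radians(-10.5);R=np.array([[np.cos(a),-np.sin(a)],[np.sin(a),np.cos(a)]])
for l in[(-.043,.11),(.043,.11),(-.043,-.11),(.043,-.11),(-.038,.105),(.038,.105)]:
    q=R@l+[.454,.319];print(l,P([*q,.024]),P([*q,0]))
print('salt foot',P([.4676,.3925,.008]))
for u,v in[(118,368),(212,437),(537,290),(440,235)]:print(ray(s,150+u/5-.4,200+v/5-.4,.024).round(3))
E
```

```text
(-0.043, 0.11) [207. 434.] [210. 474.]
(0.043, 0.11) [114. 367.] [118. 406.]
(-0.043, -0.11) [539. 287.] [539. 324.]
(0.043, -0.11) [442. 233.] [443. 269.]
(-0.038, 0.105) [210. 426.] [213. 467.]
(0.038, 0.105) [128. 368.] [131. 407.]
salt foot [219. 402.]
[0.514 0.419 0.024]
[0.428 0.435 0.024]
[0.39  0.222 0.024]
[0.475 0.206 0.024]
```

>>> step_arm([
  [0,0,0.004,0,0,0,1],
  [0,0,0.007,0,0,0,1],
  [0,0,0.007,0,0,0,1],
  [0,0,0.007,0,0,0,-0.3],
  [0,0,0.007,0,0,0,-0.3],
  [0,0,0.007,0,0,0,-0.3],
  [0,0,0.007,0,0,0,-0.3],
  [0,0,0.007,0,0,0,-0.3],
])

```text
time_s: 6.03
position: [0.467, 0.3923, 0.095]
tcp_rot: [[-0.004, 1.0, -0.0], [1.0, 0.004, -0.0], [-0.0, -0.0, -1.0]]
force: [-0.7, -0.3, -1.5]
opening: 0.624
grasp_force: 0.0
```

>>> step_arm([
  [0,0,-0.08,0,0,0,-0.5],
  [0,0,-0.2,0,0,0,-0.5],
  [0,0,-0.33,0,0,0,-0.5],
  [-0.12,0.02,-0.4,0,0,0,-0.5],
  [-0.25,0.04,-0.4,0,0,0,-0.5],
  [-0.38,0.06,-0.4,0,0,0,-0.5],
  [-0.5,0.08,-0.4,0,0,0,-0.5],
  [-0.6,0.09,-0.4,0,0,0,-0.5],
])

```text
time_s: 6.7
position: [0.4951, 0.2103, 0.2155]
tcp_rot: [[-0.003, 1.0, 0.001], [1.0, 0.003, -0.0], [-0.0, 0.001, -1.0]]
force: [-0.1, 0.6, 0.1]
opening: 0.748
grasp_force: 0.0
```

>>> step_arm([
  [-0.13,0.02,0,0,0,0,-0.5],
  [-0.26,0.04,0,0,0,0,-0.5],
  [-0.39,0.06,0,0,0,0,-0.5],
  [-0.52,0.08,0,0,0,0,-0.5],
  [-0.62,0.09,0,0,0,0,-0.5],
  [-0.673,0.097,0,0,0,0,-0.5],
  [-0.673,0.097,0,0,0,0,-0.5],
  [-0.673,0.097,0,0,0,0,-0.5],
])

```text
time_s: 7.37
position: [0.5245, 0.01, 0.215]
tcp_rot: [[-0.001, 1.0, -0.0], [1.0, 0.001, 0.001], [0.001, -0.0, -1.0]]
force: [-0.7, 1.5, -0.2]
opening: 0.748
grasp_force: 0.0
```

>>> step_arm([
  [0,-0.003,0.11,0,0,0,-0.5],
  [0,-0.003,0.22,0,0,0,-0.5],
  [0,-0.003,0.32,0,0,0,-0.5],
  [0,-0.003,0.4,0,0,0,-0.5],
  [0,-0.003,0.435,0,0,0,-0.5],
  [0,-0.003,0.447,0,0,0,-0.5],
  [0,-0.003,0.447,0,0,0,1],
  [0,-0.003,0.447,0,0,0,1],
])

```text
time_s: 8.03
position: [0.5244, 0.0112, 0.082]
tcp_rot: [[-0.004, 1.0, 0.002], [1.0, 0.004, -0.0], [-0.0, 0.002, -1.0]]
force: [0.4, -0.5, 0.5]
opening: 0.674
grasp_force: 0.0
```

>>> step_arm([
  [0,0,0,0,0,0,1],
  [0,0,0,0,0,0,1],
  [0,0,0,0,0,0,1],
  [0,0,0,0,0,0,1],
  [0,0,0,0,0,0,1],
  [0,0,0,0,0,0,1],
])

```text
time_s: 8.53
position: [0.5246, 0.0106, 0.0822]
tcp_rot: [[-0.003, 1.0, 0.002], [1.0, 0.003, -0.0], [-0.0, 0.002, -1.0]]
force: [0.6, 0.5, 5.6]
opening: 0.462
grasp_force: 30.0
```

>>> step_arm([
  [0,0,-0.04,0,0,0,1],
  [0,0,-0.15,0,0,0,1],
  [0,0,-0.28,0,0,0,1],
  [0.04,-0.02,-0.4,0,0,0,1],
  [0.12,-0.05,-0.433,0,0,0,1],
  [0.23,-0.09,-0.433,0,0,0,1],
  [0.34,-0.12,-0.433,0,0,0,1],
  [0.4,-0.14,-0.433,0,0,0,1],
])

```text
time_s: 9.2
position: [0.4792, 0.1329, 0.2113]
tcp_rot: [[-0.004, 1.0, -0.001], [1.0, 0.004, 0.001], [0.001, -0.001, -1.0]]
force: [0.1, 0.2, -0.7]
opening: 0.462
grasp_force: 30.0
```

>>> step_arm([
  [0.1,-0.04,0,0,0,0,1],
  [0.2,-0.08,0,0,0,0,1],
  [0.3,-0.11,0,0,0,0,1],
  [0.37,-0.14,0,0,0,0,1],
  [0.387,-0.143,0.02,0,0,0,1],
  [0.387,-0.143,0.1,0,0,0,1],
  [0.387,-0.143,0.18,0,0,0,1],
  [0.387,-0.143,0.24,0,0,0,1],
])

```text
time_s: 9.87
position: [0.4373, 0.246, 0.1374]
tcp_rot: [[-0.004, 1.0, -0.001], [1.0, 0.004, -0.001], [-0.001, -0.001, -1.0]]
force: [-0.1, -0.1, -1.7]
opening: 0.462
grasp_force: 30.0
```

>>> step_arm([
  [0.003,0.007,0.04,0,0,0,1],
  [0.003,0.007,0.08,0,0,0,1],
  [0.003,0.007,0.11,0,0,0,1],
  [0.003,0.007,0.13,0,0,0,1],
  [0.003,0.007,0.145,0,0,0,1],
  [0.003,0.007,0.152,0,0,0,1],
  [0.003,0.007,0.152,0,0,0,1],
  [0.003,0.007,0.152,0,0,0,1],
])

```text
time_s: 10.53
position: [0.4403, 0.2474, 0.0937]
tcp_rot: [[-0.004, 1.0, 0.001], [1.0, 0.004, 0.0], [0.0, 0.001, -1.0]]
force: [-0.1, -0.1, -1.5]
opening: 0.46
grasp_force: 30.0
```

Another 5.5 mm down, slowly, then release.

>>> step_arm([
  [0,0,0.006,0,0,0,1],
  [0,0,0.012,0,0,0,1],
  [0,0,0.016,0,0,0,1],
  [0,0,0.018,0,0,0,1],
  [0,0,0.018,0,0,0,1],
  [0,0,0.018,0,0,0,1],
])

```text
time_s: 11.03
position: [0.4401, 0.2475, 0.0882]
tcp_rot: [[-0.004, 1.0, 0.0], [1.0, 0.004, 0.0], [0.0, 0.0, -1.0]]
force: [-0.3, -0.5, 1.4]
opening: 0.46
grasp_force: 30.0
```

>>> step_arm([
  [0,0,0,0,0,0,-0.4],
  [0,0,0,0,0,0,-0.4],
  [0,0,0,0,0,0,-0.4],
  [0,0,0,0,0,0,-0.4],
])

```text
time_s: 11.37
position: [0.4401, 0.2474, 0.0879]
tcp_rot: [[-0.004, 1.0, 0.0], [1.0, 0.004, 0.0], [0.0, 0.0, -1.0]]
force: [0.1, -0.1, -0.1]
opening: 0.662
grasp_force: 0.0
```

>>> step_arm([
  [0,0,-0.08,0,0,0,-0.4],
  [0,0,-0.2,0,0,0,-0.5],
  [0,0,-0.33,0,0,0,-1],
  [-0.05,0.02,-0.44,0,0,0,-1],
  [-0.16,0.06,-0.507,0,0,0,-1],
  [-0.28,0.11,-0.507,0,0,0,-1],
  [-0.4,0.16,-0.507,0,0,0,-1],
  [-0.5,0.2,-0.507,0,0,0,-1],
])

```text
time_s: 12.03
position: [0.5016, 0.0956, 0.241]
tcp_rot: [[-0.004, 1.0, 0.003], [1.0, 0.004, -0.001], [-0.001, 0.003, -1.0]]
force: [0.2, 0.3, -1.1]
opening: 0.988
grasp_force: 0.0
```

>>> step_arm([
  [-0.11,0.05,0,0,0,0,-1],
  [-0.23,0.1,0,0,0,0,-1],
  [-0.35,0.15,0,0,0,0,-1],
  [-0.47,0.2,0,0,0,0,-1],
  [-0.58,0.25,0,0,0,0,-1],
  [-0.67,0.28,0,0,0,0,-1],
  [-0.71,0.297,0,0,0,0,-1],
  [-0.71,0.297,0,0,0,0,-1],
])

```text
time_s: 12.7
position: [0.5914, -0.1179, 0.2397]
tcp_rot: [[0.0, 1.0, 0.001], [1.0, -0.0, -0.001], [-0.001, 0.001, -1.0]]
force: [0.7, -0.2, 0.5]
opening: 1.001
grasp_force: 0.0
```

>>> step_arm([
  [0,-0.003,0.1,0,0,0,-1],
  [0,-0.003,0.2,0,0,0,-1],
  [0,-0.003,0.29,0,0,0,-1],
  [0,-0.003,0.34,0,0,0,-1],
  [0,-0.003,0.367,0,0,0,-1],
  [0,-0.003,0.367,0,0,0,-1],
  [0,-0.003,0.367,0,0,0,1],
  [0,-0.003,0.367,0,0,0,1],
])

```text
time_s: 13.37
position: [0.5903, -0.1146, 0.1313]
tcp_rot: [[-0.004, 1.0, 0.002], [1.0, 0.004, -0.001], [-0.001, 0.002, -1.0]]
force: [0.2, -0.6, 0.4]
opening: 0.925
grasp_force: 0.0
```

>>> step_arm([
  [0,0,0,0,0,0,1],
  [0,0,0,0,0,0,1],
  [0,0,0,0,0,0,1],
  [0,0,0,0,0,0,1],
  [0,0,0,0,0,0,1],
  [0,0,0,0,0,0,1],
  [0,0,0,0,0,0,1],
  [0,0,0,0,0,0,1],
])

```text
time_s: 14.03
position: [0.5901, -0.1152, 0.1304]
tcp_rot: [[-0.003, 1.0, 0.001], [1.0, 0.003, -0.0], [-0.0, 0.001, -1.0]]
force: [1.1, 0.4, 2.9]
opening: 0.542
grasp_force: 30.0
```

>>> step_arm([
  [0,0,-0.03,0,0,0,1],
  [0,0,-0.11,0,0,0,1],
  [0,0,-0.22,0,0,0,1],
  [0,0,-0.33,0,0,0,1],
  [0.02,-0.01,-0.43,0,0,0,1],
  [0.07,-0.02,-0.5,0,0,0,1],
  [0.13,-0.04,-0.5,0,0,0,1],
  [0.2,-0.06,-0.5,0,0,0,1],
])

```text
time_s: 14.7
position: [0.5714, -0.0554, 0.2819]
tcp_rot: [[-0.002, 1.0, 0.003], [1.0, 0.002, -0.001], [-0.001, 0.003, -1.0]]
force: [0.4, 0.1, -2.9]
opening: 0.547
grasp_force: 30.0
```

>>> step_arm([
  [0.1,-0.03,0,0,0,0,1],
  [0.21,-0.07,0,0,0,0,1],
  [0.32,-0.1,0,0,0,0,1],
  [0.43,-0.14,0,0,0,0,1],
  [0.54,-0.17,0,0,0,0,1],
  [0.65,-0.21,0,0,0,0,1],
  [0.76,-0.24,0,0,0,0,1],
  [0.85,-0.27,0,0,0,0,1],
])

```text
time_s: 15.37
position: [0.4874, 0.2015, 0.2797]
tcp_rot: [[-0.004, 1.0, -0.002], [1.0, 0.004, 0.0], [0.0, -0.002, -1.0]]
force: [0.6, -0.3, -1.7]
opening: 0.543
grasp_force: 30.0
```

>>> step_arm([
  [0.09,-0.03,0,0,0,0,1],
  [0.18,-0.06,0,0,0,0,1],
  [0.27,-0.09,0,0,0,0,1],
  [0.34,-0.11,0,0,0,0,1],
  [0.38,-0.12,0,0,0,0,1],
  [0.4,-0.127,0,0,0,0,1],
  [0.4,-0.127,0,0,0,0,1],
  [0.4,-0.127,0,0,0,0,1],
])

```text
time_s: 16.03
position: [0.4509, 0.3186, 0.2798]
tcp_rot: [[-0.004, 1.0, -0.0], [1.0, 0.004, -0.001], [-0.001, -0.0, -1.0]]
force: [0.0, -0.6, -2.4]
opening: 0.543
grasp_force: 30.0
```

```bash
python3 -c "
from h import *
shot('scene','s3.png',(140,130,300,310),3.3)
from rig import *; s=read_state();print(s['position'],s['force'],s['opening'])"
```

```text
[0.45114502 0.31834278 0.27980814] [-0.42012078 -0.38351854 -2.17857565] 0.5453056050433077
```

View pics/s3.png

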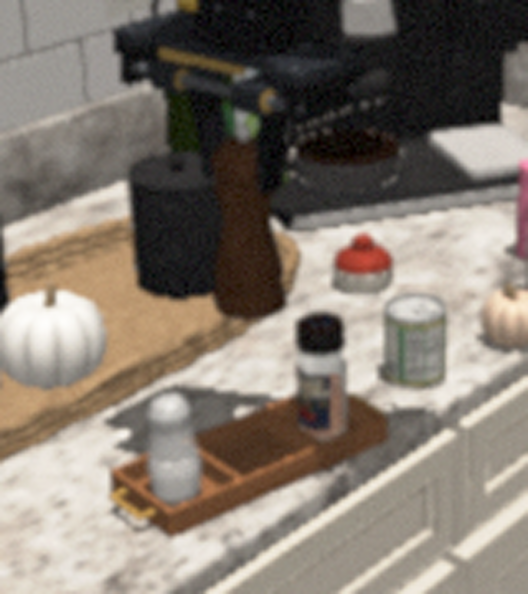

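The mill hangs upright: its lean matches the shaker's, so it is perspective. Salt (175,450) and jar (322,375) stand in their wells with the middle well free. Lowering.

>>> step_arm([
  [0.006,0.006,0.07,0,0,0,1],
  [0.006,0.006,0.15,0,0,0,1],
  [0.006,0.006,0.23,0,0,0,1],
  [0.006,0.006,0.31,0,0,0,1],
  [0.006,0.006,0.37,0,0,0,1],
  [0.006,0.006,0.41,0,0,0,1],
  [0.006,0.006,0.43,0,0,0,1],
  [0.006,0.006,0.43,0,0,0,1],
])

```text
time_s: 16.75
position: [0.4525, 0.3198, 0.1496]
tcp_rot: [[-0.002, 1.0, -0.003], [1.0, 0.002, -0.002], [-0.002, -0.003, -1.0]]
force: [-0.4, 0.3, -1.8]
opening: 0.544
grasp_force: 30.0
```

>>> step_arm([
  [0,0,0.01,0,0,0,1],
  [0,0,0.02,0,0,0,1],
  [0,0,0.028,0,0,0,1],
  [0,0,0.034,0,0,0,1],
  [0,0,0.038,0,0,0,1],
  [0,0,0.04,0,0,0,1],
  [0,0,0.04,0,0,0,1],
])

```text
time_s: 17.33
position: [0.4526, 0.3213, 0.139]
tcp_rot: [[-0.004, 1.0, 0.0], [1.0, 0.004, 0.0], [0.0, 0.0, -1.0]]
force: [0.4, 0.4, -2.0]
opening: 0.544
grasp_force: 30.0
```

>>> step_arm([
  [0,0,0.003,0,0,0,1],
  [0,0,0.006,0,0,0,1],
  [0,0,0.009,0,0,0,1],
  [0,0,0.009,0,0,0,1],
  [0,0,0.009,0,0,0,1],
])

```text
time_s: 17.75
position: [0.4528, 0.3214, 0.1364]
tcp_rot: [[-0.004, 1.0, 0.0], [1.0, 0.004, 0.0], [0.0, 0.0, -1.0]]
force: [-0.5, 0.1, -1.0]
opening: 0.549
grasp_force: 30.0
```

>>> step_arm([
  [0,0,0,0,0,0,-0.8],
  [0,0,0,0,0,0,-0.8],
  [0,0,0,0,0,0,-0.8],
  [0,0,0,0,0,0,-0.8],
  [0,0,0,0,0,0,-0.8],
])

```text
time_s: 18.17
position: [0.4527, 0.3213, 0.1363]
tcp_rot: [[-0.004, 1.0, 0.0], [1.0, 0.004, 0.0], [0.0, 0.0, -1.0]]
force: [0.3, -0.6, -0.7]
opening: 0.837
grasp_force: 0.0
```

>>> step_arm([
  [0,0,-0.08,0,0,0,-0.9],
  [0,0,-0.2,0,0,0,-1],
  [0,0,-0.31,0,0,0,-1],
  [-0.1,0,-0.31,0,0,0,-1],
  [-0.22,-0.01,-0.31,0,0,0,-1],
  [-0.34,-0.01,-0.31,0,0,0,-1],
  [-0.46,-0.015,-0.31,0,0,0,-1],
  [-0.57,-0.02,-0.31,0,0,0,-1],
])

```text
time_s: 18.83
position: [0.4469, 0.1486, 0.2295]
tcp_rot: [[-0.004, 1.0, 0.001], [1.0, 0.004, -0.0], [-0.0, 0.001, -1.0]]
force: [0.7, -0.5, 0.4]
opening: 0.997
grasp_force: 0.0
```

>>> step_arm([
  [-0.09,0,0,0,0,0,-1],
  [-0.14,0,0,0,0,0,-1],
  [-0.14,0,0,0,0,0,-1],
  [-0.14,0,0,0,0,0,-1],
  [-0.14,0,0.08,0,0,0,-1],
  [-0.14,0,0.16,0,0,0,-1],
  [-0.14,0,0.24,0,0,0,-1],
  [-0.14,0,0.3,0,0,0,-1],
])

```text
time_s: 19.5
position: [0.4469, 0.1095, 0.1379]
tcp_rot: [[-0.005, 1.0, -0.001], [1.0, 0.005, 0.0], [0.0, -0.001, -1.0]]
force: [-0.4, -1.4, -0.1]
opening: 0.997
grasp_force: 0.0
```

>>> step_arm([
  [-0.004,0,0.08,0,0,0,-1],
  [-0.004,0,0.16,0,0,0,-1],
  [-0.004,0,0.22,0,0,0,-1],
  [-0.004,0,0.26,0,0,0,-1],
  [-0.004,0,0.275,0,0,0,-1],
  [-0.004,0,0.275,0,0,0,-1],
  [-0.004,0,0.275,0,0,0,1],
  [-0.004,0,0.275,0,0,0,1],
])

```text
time_s: 20.17
position: [0.448, 0.1075, 0.0575]
tcp_rot: [[-0.004, 1.0, 0.002], [1.0, 0.004, 0.0], [0.0, 0.002, -1.0]]
force: [-0.2, -0.5, -0.3]
opening: 0.917
grasp_force: 0.0
```

>>> step_arm([
  [0,0,0,0,0,0,1],
  [0,0,0,0,0,0,1],
  [0,0,0,0,0,0,1],
  [0,0,0,0,0,0,1],
  [0,0,0,0,0,0,1],
  [0,0,0,0,0,0,1],
  [0,0,0,0,0,0,1],
])

```text
time_s: 20.75
position: [0.4474, 0.107, 0.0573]
tcp_rot: [[-0.003, 1.0, 0.0], [1.0, 0.003, 0.0], [0.0, 0.0, -1.0]]
force: [-1.3, 0.2, 5.2]
opening: 0.654
grasp_force: 30.0
```

>>> step_arm([
  [0,0,-0.03,0,0,0,1],
  [0,0,-0.13,0,0,0,1],
  [0,0,-0.25,0,0,0,1],
  [0,0,-0.37,0,0,0,1],
  [0,0,-0.47,0,0,0,1],
  [-0.05,0,-0.5,0,0,0,1],
  [-0.13,0,-0.5,0,0,0,1],
  [-0.2,0,-0.5,0,0,0,1],
])

```text
time_s: 21.42
position: [0.4479, 0.0465, 0.2084]
tcp_rot: [[-0.005, 1.0, 0.003], [1.0, 0.005, -0.001], [-0.001, 0.003, -1.0]]
force: [0.1, 0.2, -2.0]
opening: 0.653
grasp_force: 30.0
```

>>> step_arm([
  [-0.11,0,0,0,0,0,1],
  [-0.23,0,0,0,0,0,1],
  [-0.35,0,0,0,0,0,1],
  [-0.47,0,0,0,0,0,1],
  [-0.59,0.01,0,0,0,0,1],
  [-0.71,0.01,0,0,0,0,1],
  [-0.83,0.01,0,0,0,0,1],
  [-0.95,0.01,0,0,0,0,1],
])

```text
time_s: 22.08
position: [0.4509, -0.2395, 0.2069]
tcp_rot: [[-0.003, 1.0, -0.0], [1.0, 0.003, 0.0], [0.0, -0.0, -1.0]]
force: [-0.1, 0.3, -1.9]
opening: 0.654
grasp_force: 30.0
```

>>> step_arm([
  [-0.1,0,0,0,0,0,1],
  [-0.2,0,0,0,0,0,1],
  [-0.3,0,0,0,0,0,1],
  [-0.38,0,0,0,0,0,1],
  [-0.42,0,0,0,0,0,1],
  [-0.438,0,0,0,0,0,1],
  [-0.438,0,0,0,0,0,1],
  [-0.438,0,0,0,0,0,1],
])

```text
time_s: 22.75
position: [0.4517, -0.3677, 0.2064]
tcp_rot: [[-0.004, 1.0, -0.001], [1.0, 0.004, 0.002], [0.002, -0.001, -1.0]]
force: [-0.7, -0.3, -0.4]
opening: 0.653
grasp_force: 30.0
```

```bash
python3 -c "
from h import *
shot('scene','s4.png',(150,140,390,310),3.2)
from rig import *; s=read_state();print(s['position'],s['force'],s['opening'])"
```

```text
[ 0.45177899 -0.36731809  0.20651751] [-0.92818281  0.45441972 -1.49979239] 0.6467420850225656
```

View pics/s4.png

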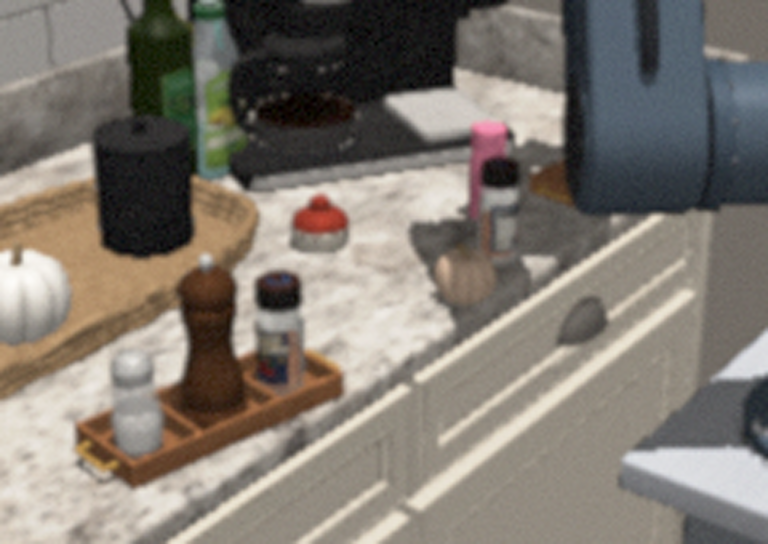

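Table caddy is properly filled: salt (137,400), mill (212,340), jar (280,330), all upright. Next I'll check the tea caddy pose in the first scene picture, which is unobstructed.

```bash
python3 - <<'E'
from h import *
s=pickle.load(open('scene.pkl','rb'));t=pickle.load(open('top.pkl','rb'))
a=np.radians(-6.2);R=np.array([[np.cos(a),-np.sin(a)],[np.sin(a),np.cos(a)]])
for l in[(-.043,.0765),(.043,.0765),(-.043,-.0765),(.043,-.0765),(-.043,.007),(.043,.007)]:
    q=R@l+[.456,-.336]
    print(l,'s1',((np.array(pix(s,[*q,.024]))-[150,120]+.33)*3).round(0),'c2low',((np.array(pix(t,[*q,.024]))-[325,190]+.4)*5+[0,295]).round(0))
im=cv2.imread('pics/s1.png')[170:280,470:630]; cv2.imwrite('pics/s1t.png',cv2.resize(im,None,fx=4.5,fy=4.5))
E
```

```text
(-0.043, 0.0765) s1 [554. 245.] c2low [ 63. 514.]
(0.043, 0.0765) s1 [497. 226.] c2low [ 73. 362.]
(-0.043, -0.0765) s1 [627. 210.] c2low [334. 536.]
(0.043, -0.0765) s1 [571. 193.] c2low [342. 384.]
(-0.043, 0.007) s1 [588. 229.] c2low [186. 524.]
(0.043, 0.007) s1 [531. 211.] c2low [195. 372.]
```

View pics/s1t.png

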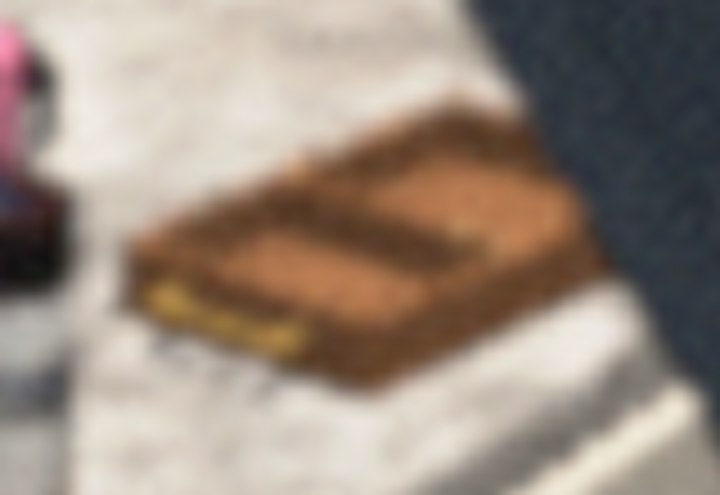

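The caddy corners, at (130,250), (380,340) and (455,100) in this crop, match the pose estimate to about 1 mm. Lowering the tin.

>>> step_arm([
  [-0.005,0.002,0.08,0,0,0,1],
  [-0.005,0.002,0.16,0,0,0,1],
  [-0.005,0.002,0.24,0,0,0,1],
  [-0.005,0.002,0.32,0,0,0,1],
  [-0.005,0.002,0.38,0,0,0,1],
  [-0.005,0.002,0.42,0,0,0,1],
  [-0.005,0.002,0.44,0,0,0,1],
  [-0.005,0.002,0.445,0,0,0,1],
])

```text
time_s: 23.47
position: [0.4526, -0.3696, 0.0725]
tcp_rot: [[-0.005, 1.0, -0.001], [1.0, 0.005, 0.002], [0.002, -0.001, -1.0]]
force: [0.6, -0.0, -1.5]
opening: 0.654
grasp_force: 30.0
```

>>> step_arm([
  [0,0,0.008,0,0,0,1],
  [0,0,0.015,0,0,0,1],
  [0,0,0.02,0,0,0,1],
  [0,0,0.023,0,0,0,1],
  [0,0,0.023,0,0,0,1],
])

```text
time_s: 23.88
position: [0.4528, -0.3711, 0.0667]
tcp_rot: [[-0.003, 1.0, 0.0], [1.0, 0.003, -0.001], [-0.001, 0.0, -1.0]]
force: [0.5, -0.2, -1.5]
opening: 0.65
grasp_force: 30.0
```

>>> step_arm([
  [0,0,0.003,0,0,0,1],
  [0,0,0.006,0,0,0,1],
  [0,0,0.009,0,0,0,1],
  [0,0,0.011,0,0,0,1],
  [0,0,0.011,0,0,0,1],
  [0,0,0.011,0,0,0,1],
])

```text
time_s: 24.38
position: [0.4527, -0.3709, 0.0633]
tcp_rot: [[-0.004, 1.0, 0.0], [1.0, 0.004, -0.0], [-0.0, 0.0, -1.0]]
force: [-0.3, -0.8, 1.0]
opening: 0.651
grasp_force: 30.0
```

>>> step_arm([
  [0,0,0,0,0,0,-0.9],
  [0,0,0,0,0,0,-0.9],
  [0,0,0,0,0,0,-0.9],
  [0,0,0,0,0,0,-0.9],
])

```text
time_s: 24.72
position: [0.4528, -0.3709, 0.063]
tcp_rot: [[-0.004, 1.0, 0.0], [1.0, 0.004, -0.0], [-0.0, 0.0, -1.0]]
force: [0.7, -0.9, 0.0]
opening: 0.87
grasp_force: 0.0
```

>>> step_arm([
  [0,0,-0.08,0,0,0,-0.9],
  [0,0,-0.19,0,0,0,-0.9],
  [0,0,-0.31,0,0,0,-0.9],
  [0,0,-0.43,0,0,0,-0.7],
  [0.06,0,-0.507,0,0,0,-0.7],
  [0.17,0,-0.507,0,0,0,-0.7],
  [0.29,-0.01,-0.507,0,0,0,-0.7],
  [0.4,-0.01,-0.507,0,0,0,-0.7],
])

```text
time_s: 25.38
position: [0.4487, -0.2495, 0.2158]
tcp_rot: [[-0.002, 1.0, 0.001], [1.0, 0.002, -0.0], [-0.0, 0.001, -1.0]]
force: [-0.2, 0.6, -0.0]
opening: 0.849
grasp_force: 0.0
```

>>> step_arm([
  [0.12,0,0,0,0,0,-0.7],
  [0.24,-0.01,0,0,0,0,-0.7],
  [0.36,-0.01,0,0,0,0,-0.7],
  [0.45,-0.015,0,0,0,0,-0.7],
  [0.493,-0.017,0,0,0,0,-0.7],
  [0.493,-0.017,0,0,0,0,-0.7],
  [0.493,-0.017,0.06,0,0,0,-0.7],
  [0.493,-0.017,0.12,0,0,0,-0.7],
])

```text
time_s: 26.05
position: [0.4453, -0.1041, 0.1798]
tcp_rot: [[-0.004, 1.0, 0.005], [1.0, 0.004, -0.003], [-0.003, 0.005, -1.0]]
force: [-0.2, 0.2, -0.2]
opening: 0.855
grasp_force: 0.0
```

>>> step_arm([
  [0,0,0.08,0,0,0,-0.7],
  [0,0,0.16,0,0,0,-0.7],
  [0,0,0.24,0,0,0,-0.7],
  [0,0,0.3,0,0,0,-0.7],
  [0,0,0.325,0,0,0,-0.7],
  [0,0,0.325,0,0,0,-0.7],
  [0,0,0.325,0,0,0,1],
  [0,0,0.325,0,0,0,1],
])

```text
time_s: 26.72
position: [0.4444, -0.1037, 0.0824]
tcp_rot: [[-0.003, 1.0, 0.002], [1.0, 0.003, -0.001], [-0.001, 0.002, -1.0]]
force: [0.6, 0.0, 1.1]
opening: 0.772
grasp_force: 0.0
```

>>> step_arm([
  [0,0,0,0,0,0,1],
  [0,0,0,0,0,0,1],
  [0,0,0,0,0,0,1],
  [0,0,0,0,0,0,1],
  [0,0,0,0,0,0,1],
  [0,0,0,0,0,0,1],
  [0,0,0,0,0,0,1],
  [0,0,0,0,0,0,1],
])

```text
time_s: 27.38
position: [0.444, -0.1031, 0.0821]
tcp_rot: [[-0.004, 1.0, 0.001], [1.0, 0.004, -0.0], [-0.0, 0.001, -1.0]]
force: [-0.5, -0.1, 5.4]
opening: 0.464
grasp_force: 30.0
```

>>> step_arm([
  [0,0,-0.03,0,0,0,1],
  [0,0,-0.13,0,0,0,1],
  [0,0,-0.25,0,0,0,1],
  [0,0,-0.36,0,0,0,1],
  [-0.02,0,-0.43,0,0,0,1],
  [-0.08,0.01,-0.433,0,0,0,1],
  [-0.18,0.02,-0.433,0,0,0,1],
  [-0.26,0.022,-0.433,0,0,0,1],
])

```text
time_s: 28.05
position: [0.451, -0.182, 0.2128]
tcp_rot: [[-0.005, 1.0, 0.002], [1.0, 0.005, -0.002], [-0.002, 0.002, -1.0]]
force: [0.0, -0.6, -1.0]
opening: 0.462
grasp_force: 30.0
```

>>> step_arm([
  [-0.1,0.01,0,0,0,0,1],
  [-0.2,0.02,0,0,0,0,1],
  [-0.3,0.02,0,0,0,0,1],
  [-0.36,0.03,0,0,0,0,1],
  [-0.383,0.03,0,0,0,0,1],
  [-0.383,0.03,0.06,0,0,0,1],
  [-0.383,0.03,0.14,0,0,0,1],
  [-0.383,0.03,0.21,0,0,0,1],
])

```text
time_s: 28.72
position: [0.4594, -0.2948, 0.1481]
tcp_rot: [[-0.003, 1.0, -0.0], [1.0, 0.003, 0.001], [0.001, -0.0, -1.0]]
force: [0.0, -0.3, -1.5]
opening: 0.465
grasp_force: 30.0
```

>>> step_arm([
  [0,0,0.05,0,0,0,1],
  [0,0,0.1,0,0,0,1],
  [0,0,0.14,0,0,0,1],
  [0,0,0.17,0,0,0,1],
  [0,0,0.185,0,0,0,1],
  [0,0,0.19,0,0,0,1],
  [0,0,0.19,0,0,0,1],
])

```text
time_s: 29.3
position: [0.46, -0.2955, 0.0916]
tcp_rot: [[-0.004, 1.0, -0.0], [1.0, 0.004, 0.0], [0.0, -0.0, -1.0]]
force: [0.1, 1.0, -0.8]
opening: 0.462
grasp_force: 30.0
```

>>> step_arm([
  [0,0,0.003,0,0,0,1],
  [0,0,0.006,0,0,0,1],
  [0,0,0.009,0,0,0,1],
  [0,0,0.0115,0,0,0,1],
  [0,0,0.0115,0,0,0,1],
  [0,0,0.0115,0,0,0,1],
])

```text
time_s: 29.8
position: [0.46, -0.2959, 0.0882]
tcp_rot: [[-0.004, 1.0, 0.0], [1.0, 0.004, -0.0], [-0.0, 0.0, -1.0]]
force: [0.1, 0.4, -0.9]
opening: 0.459
grasp_force: 30.0
```

>>> step_arm([
  [0,0,0,0,0,0,-0.5],
  [0,0,0,0,0,0,-0.5],
  [0,0,0,0,0,0,-0.5],
  [0,0,0,0,0,0,-0.5],
  [0,0,0,0,0,0,-0.5],
])

```text
time_s: 30.22
position: [0.46, -0.2959, 0.0882]
tcp_rot: [[-0.004, 1.0, 0.0], [1.0, 0.004, -0.0], [-0.0, 0.0, -1.0]]
force: [0.3, -0.0, 0.1]
opening: 0.722
grasp_force: 0.0
```

>>> step_arm([
  [0,0,-0.06,0,0,0,-0.5],
  [0,0,-0.18,0,0,0,-0.5],
  [0,0,-0.3,0,0,0,-0.5],
  [0,0,-0.43,0,0,0,-0.5],
  [0,0,-0.55,0,0,0,-0.5],
  [0.1,0,-0.6,0,0,0,-0.5],
  [0.22,0,-0.6,0,0,0,-0.5],
  [0.34,0,-0.6,0,0,0,-0.5],
])

```text
time_s: 30.88
position: [0.4602, -0.1938, 0.2699]
tcp_rot: [[-0.001, 1.0, 0.004], [1.0, 0.001, -0.002], [-0.002, 0.004, -1.0]]
force: [1.3, -0.1, 0.5]
opening: 0.75
grasp_force: 0.0
```

>>> step_arm([
  [0.12,0,0,0,0,0,-0.5],
  [0.24,0,0,0,0,0,-0.5],
  [0.36,0,0,0,0,0,-0.5],
  [0.48,0,0,0,0,0,-0.5],
  [0.6,0,0,0,0,0,-0.5],
  [0.7,0,0,0,0,0,-0.5],
  [0.7,0,0,0,0,0,-0.5],
  [0.7,0,0,0,0,0,-0.5],
])

```text
time_s: 31.55
position: [0.4585, 0.0175, 0.2682]
tcp_rot: [[-0.007, 1.0, 0.0], [1.0, 0.007, -0.0], [-0.0, 0.0, -1.0]]
force: [-0.8, -0.3, -0.3]
opening: 0.748
grasp_force: 0.0
```

```bash
python3 -c "
from h import *
shot('top','t2.png',(80,130,460,270),2.1)
shot('scene','s5.png',(150,140,390,310),3.2)"
```

```text
(no output)
```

View pics/t2.png

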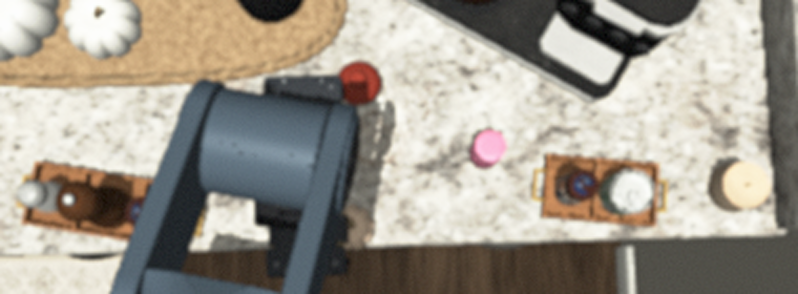

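View pics/s5.png

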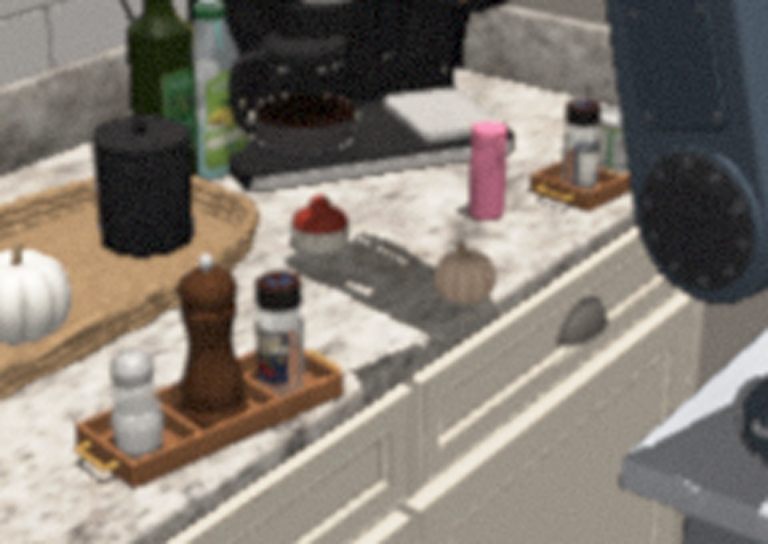

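The top view shows the jar (580,183) and tin (628,190) in the two-well caddy. The scene view shows salt, mill and jar upright in the three-well caddy, with timer, pumpkin and candle where they were. The arm is clear of everything, so I'm handing in.

```bash
python3 -c "
from rig import *
print(hand_in())"
```

```text
the job is handed in; nothing more can be done
None
```

The job is handed in at about 32 s: pepper mill, salt shaker and one spice jar stand in the three-well caddy, tea tin and the other jar in the two-well caddy, with no sign in the final pictures of anything toppled or disturbed.

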